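Third hand at the screwing jig

ROBOT

A 6-joint arm with a two-finger parallel gripper is mounted at the origin on a cart in front of the work surface, level with it; the furniture and walls round the work are solid. World frame = base frame: x ahead of the robot, y to its left, z up, the work surface at z = 0. Lengths are in mm, angles in rad, forces in N, time in s.
With the tool pointing down it reaches from about 350 to 775 mm from the base axis. Payload 7.3 kg.
Tool frame: the origin (TCP) lies midway between the tips of the shut fingers; the grasp point (between the pads) lies 19 mm behind it; z points along the fingers, y is the line along which they close (so a half turn about z gives the same grasp; the last joint's range is limited). The gripper opens to 92 mm and grips with 3 to 60 N. Pads are 19 mm wide; open, the fingers measure 130 mm over their backs; the gripper's body (75 mm by 190 mm) begins 47 mm behind the grasp point.
Start: joints at [1.188, 0.342, 1.524, -0, 1.275, -0.146], TCP at [123.145, 510.373, 226.741] pointing down, gripper open.
Joint ranges: [-2.53, 2.53], [-0.77, 2.02], [0.04, 2.7], [-1, 4.14], [0.28, 2.66], [-3.11, 3.11]. Speed limits (rad/s): [2.57, 2.57, 3.14, 3.14, 3.14, 3.14].

INTERFACE

Orientations are given as [roll, pitch, yaw] about the fixed x, y, z axes, in that order (R = Rz(yaw) Ry(pitch) Rx(roll)).
In Python, from plant import monitor, optics, workorder gives the robot as it stands. The module is installed in compiled form; this text tells all that it offers.
- The arm moves only by the tool servo_tool, never from a script. Its arguments are lists of equal length, an entry for each row: "linear": the shift along the tool's x, y, z as a fraction of full scale, a list of three; "spin": the turn about the tool's z as a fraction of full scale. In form: {"linear": [[dx, dy, dz], ...], "spin": [spin, ...]}. A call has exactly 8 rows; each row shifts and turns the commanded pose from where the row before left it, along the tool's axes as they then stand; what a row does not reach is not made up. Full scale, the value 1, is 200 mm for a shift and 90 degrees for a turn. A row lasts 1/8 s, in which the tool goes at most 62.5 mm and 10.7 degrees, less where a joint would pass 70% of its speed; a pose out of reach is approached as far as the arm can. A call with a number of a shift or a turn outside -1 to 1 is refused whole. A call with a gripper value outside its range is refused whole. "hand" is the opening, from -1 (shut) to 1 (fully open), set as the call begins (left out, the last holds). The fingers move at their own pace and stop on an object; the grip force is fixed at half the most. Time passes only in rows, so rows that do not move let the fingers close, or fill a call up. It gives the time, the measured TCP pose, the force, the opening and the grip force at its end, in the units of the state.
- monitor.get_obs(): the state, without advancing time (a new reading comes with each control period).
- optics.capture(name): name is "scene" or "top"; returns a dict with "frame" (480x640x3 uint8, blue, green, red), "K" (3x3 intrinsics, pixels), "D" ([k1, k2, p1, p2, k3] as OpenCV has them; the pictures are not rectified), "world_to_cam" (4x4, takes a point from world to camera coordinates). Camera axes: x right, y down, z forward; pixel columns grow to the right and rows downward; lengths in mm; the calibration is good to about 2 mm. A picture is of the moment at which its call begins. There is no depth.
- workorder.close_job(): hands the job in; it is judged then, once.
The state is a dict: "time": time; "joint_positions": joint angles; "dq": joint speeds; "tau": joint torques, N m; "tool_pos": TCP position; "tcp_rot": TCP orientation; "contact_force": force on the tool from outside, world axes, zero at the start; "moment": the same for the moment, N m; "grip_width": finger opening in mm; "finger_force": force on a finger pad.
Only numpy, scipy, OpenCV 4.12 (cv2) and the standard library are available. Lean on these libraries where they do the work, as an engineer would, in place of code of your own. Each camera call takes 0.05 s, during which the arm holds its last target. There are 200 camera calls.

TASK

Act as a third hand: take the loose square wooden block (50 x 50 x 110 mm) that lies at the front right, set it low on the worktop end-on and square against the front of the jig's sprung rail, in the middle between the two pencil lines, and press the rail straight back with about 12 N, which is about 12 mm of its travel, never harder than 20 N. Keep this push steady for at least two seconds and finish the program while still holding the block pressed there, so that a colleague can drive the screws; leave the other things on the table where they are.

Things in the scene. Friction and masses are not known exactly. Their poses are not given: they have to be found in the camera images.
- leg_block: the part to hold: a loose plain light wooden block, 50 mm square and 110 mm long, about 0.17 kg, lying at the front right of the worktop. Origin at the centre of its underside; y along the 110 mm length, x across, z up. It can be gripped across its 50 mm width from above. The other light wooden piece is flat (25 mm thick) and is not it
- block_mid (a point): the middle of the wooden block, 25 mm above its underside and 55 mm from either end; axes as the block's
- jig: the screwing jig, fixed on the worktop at the robot's left: plywood base and upright wall (130 mm wide, 72 mm high) with two dark spring cylinders, 45 to 130 mm behind the origin, and in front of them the sprung rail. Origin on the worktop below the centre of the rail's front face when fully out; x horizontal, the way the rail is pushed (away from the robot), y along the rail, z up
- rail_mid (a point): centre of the rail's front face, 25 mm above the worktop; moves with the rail. The rail is a light wooden board 160 mm long, 18 mm thick, from 3 to 70 mm above the worktop (a thin steel tongue with a pin rises behind to 94 mm). Axes as the jig's. Two dark upright pencil lines on the face, at y = -26 and +26 mm, mark the place for the block's end
- rail (a joint): how far the rail is pushed back from fully out, in m: 0 to 0.025 (hard stop). The springs push back with 3.5 N at 0, plus 0.7 N for each mm: 12 N at 0.012. At 0.012 the pin on the tongue stands midway between the two fixed stubs on the jig's wall (at 0.004 and 0.020 it is level with one of them)
- flat_offcut: bystander: a flat wooden offcut, 60 x 150 x 25 mm, long axis y; origin at the centre of its underside. Leave it
- sanding_block: bystander: a brown sanding block, 64 x 113 x 32 mm, long axis y; origin under its centre. Leave it
- pliers: bystander: pliers, 42 x 186 x 14 mm, long axis y; origin under its centre. Leave it
- hammer: bystander: a hammer with a wooden handle, 163 x 276 x 26 mm, long axis y; origin under its centre. Leave it
- masking_tape: bystander: a roll of masking tape lying flat, 115 x 105 x 25 mm; origin under its centre. Leave it
- spring_clamp: bystander: a spring clamp lying flat, 65 x 125 x 25 mm, long axis y; origin under its centre. Leave it
Mind the look-alikes: they are no part of the job. There is more than one size of the leg_block; the one meant has the size given above.

How it is judged (in metres and radians):
On the way:
1. the block is square against the rail between the lines and pressed with about 12 N, steadily for two seconds (contact force between leg_block and jig between 8.5 and 16 N and value of joint rail between 0.006 and 0.019 m and y of block_mid in the frame of rail_mid between -0.01 and 0.01 m and x of block_mid in the frame of rail_mid above -0.062 m and angle between the y axis of leg_block and the x axis of jig, either way round below 0.09 rad and height (world z) of block_mid below 0.04 m and (angle between leg_block's own z axis and vertical below 0.09 rad or angle between leg_block's own x axis and vertical below 0.09 rad or angle between leg_block's own z axis and vertical above 3.0516 rad or angle between leg_block's own x axis and vertical above 3.0516 rad) and contact force between the fingers and leg_block above 3 N and linear speed of leg_block below 0.01 m/s), for 2 s.
At the end, for the whole second after the job is handed in: Still held by the gripper and at rest, the block is within 15 mm of the worktop, an end on the rail, square to it and level within 0.09 rad, within 10 mm of the middle between the lines; it presses the rail with 8.5 to 16 N, the rail 6 to 19 mm back (all of step 1); the arm keeps its last pose, push and grip.
It fails at once if the block or the robot presses the jig harder than 20 N (contact force between any of leg_block, the arm, the fingers and jig above 20 N).
It fails at once if another thing on the table is moved by more than 30 mm (distance of any of flat_offcut, sanding_block, pliers, hammer, masking_tape, spring_clamp from where it was at the start of the episode above 0.03 m).
It also fails if it takes over 51 s, if anything falls off the work surface, if the arm or the gripper's body presses on something with over 40 N, if the wrist force passes 120 N, or if a joint passes its speed limit or range.

## Working session

There is one attempt and no reset: what is moved stays moved. The work goes in short steps, Python scripts to look and compute and a tool call to move; the robot and the scene stay as the last step left them, time stands still between calls to the robot, and variables do not carry over. Pictures are saved under pics/ and viewed, at most 10 in all, crops included, and the job is handed in when it is done.

Besides the shell and the picture viewer there is one more tool, called after ">>>" by a JSON object that holds its "op" and its "data". servo_tool: Moves the arm, as the interface text tells. Shift numbers are shares of 200 mm and turn numbers shares of 90 degrees, none past 1 either way. Its arguments: {"type":"object","properties":{"linear":{"type":"array","items":{"type":"array","items":{"type":"number","minimum":-1,"maximum":1}}},"spin":{"type":"array","items":{"type":"number","minimum":-1,"maximum":1}},"hand":{"type":"number"}},"required":["linear","spin"]}

```bash
mkdir -p pics; cat > h.py <<'E'
import numpy as np, cv2
from plant import monitor, optics, workorder
def cap(n,save=None):
    c=optics.capture(n)
    if save: cv2.imwrite(save,c["frame"])
    np.savez(f"{n}.npz",**{k:np.array(c[k]) for k in("frame","K","D","world_to_cam")})
    return c
def back(c,uv,z):
    uv=np.array(uv,float).reshape(-1,1,2)
    p=cv2.undistortPoints(uv,np.array(c["K"]),np.array(c["D"])).reshape(-1,2)
    T=np.array(c["world_to_cam"]);R,t=T[:3,:3],T[:3,3]
    o=-R.T@t; d=np.c_[p,np.ones(len(p))]@R
    return o+d*((z-o[2])/d[:,2])[:,None]
def proj(c,P):
    T=np.array(c["world_to_cam"])
    return cv2.projectPoints(np.array(P,float).reshape(-1,1,3),cv2.Rodrigues(T[:3,:3])[0],T[:3,3],np.array(c["K"]),np.array(c["D"]))[0].reshape(-1,2)
E
python3 - <<'E'
from h import *
o=monitor.get_obs();print(o)
for n in("scene","top"):
    c=cap(n,f"pics/{n}0.png");T=c["world_to_cam"];print(n,-T[:3,:3].T@T[:3,3],T[:3,2])
E
```

```text
{'time': 0.0, 'joint_positions': array([ 1.18797897e+00,  3.42701581e-01,  1.52500695e+00, -8.12780979e-06,
        1.27539497e+00, -1.46046358e-01]), 'dq': array([ 1.54198807e-03, -1.06615231e-03, -4.26774046e-04,  8.19233616e-04,
       -9.13525950e-05, -1.84447489e-04]), 'tau': array([-2.60759180e-04, -4.31247175e+01, -2.44218546e+01,  7.16391834e-02,
        5.61482913e-02, -1.25706447e-04]), 'tool_pos': array([122.99922452, 509.97464274, 226.05944832]), 'tcp_rot': array([-3.14009676e+00, -2.12180291e-04,  2.90482387e+00]), 'contact_force': array([ 0.20104645,  0.26059782, -0.41133294]), 'moment': array([-0.06131872,  0.04711938, -0.00660636]), 'finger_force': 0.0, 'grip_width': 91.4067612508615}
scene [-589.41538384 -869.61596992  641.08861966] [ 0.0128849  -0.9049299  -0.42536556]
top [ 408.00441713 -178.05999832 1249.0121546 ] [ 0.01154159 -0.06089525 -0.99807743]
```

View pics/top0.png

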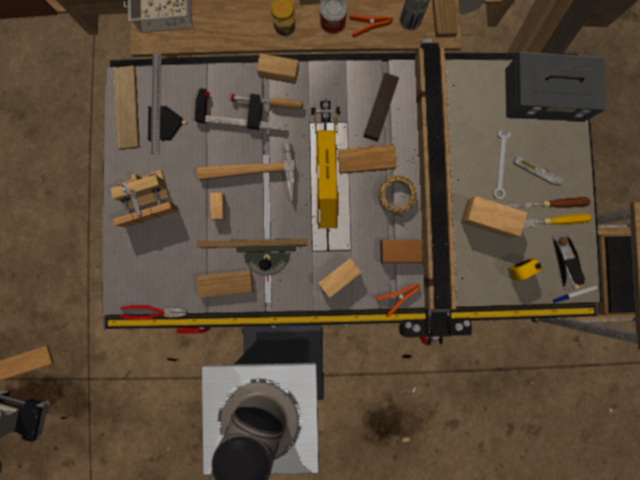

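View pics/scene0.png

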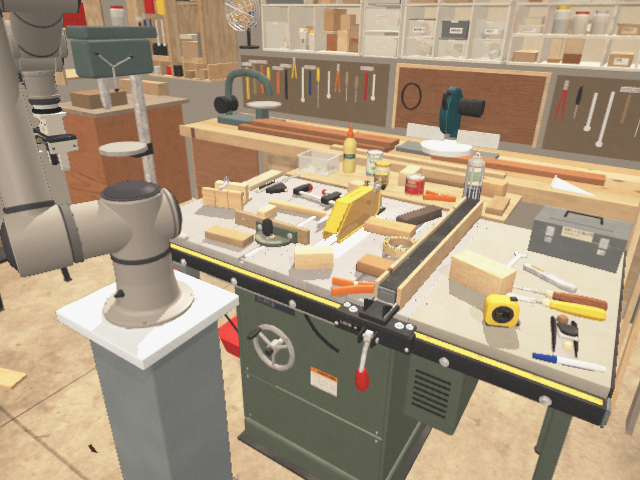

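The top picture shows the jig at about (143,198) and the base at about (260,415). These could be taken for the block: (340,278), (224,283), (217,206), (368,158), (278,67), (402,251, brown sanding block) and (495,217, large, right of the fence). By the description (front right, 50x110) I choose (340,278), and check it in a close crop.

```bash
python3 - <<'E'
from h import *
f=np.load("top.npz")["frame"];s=np.load("scene.npz")["frame"]
a=cv2.resize(f[160:240,95:195],(400,320),interpolation=2)
b=cv2.resize(f[245:325,300:400],(400,320),interpolation=2)
d=cv2.resize(s[170:230,190:290],(400,240),interpolation=2)
e=cv2.resize(s[220:280,260:360],(400,240),interpolation=2)
cv2.imwrite("pics/c1.png",np.vstack([np.hstack([a,b]),np.hstack([d,e])]))
E
```

```text
(no output)
```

View pics/c1.png

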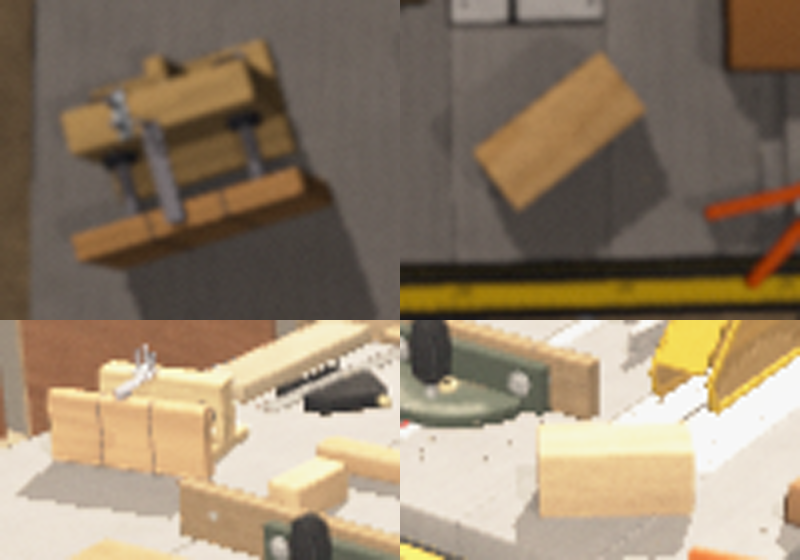

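The crop shows the chosen block as a single 50x110-like piece, with top-face corners near top-view px (450,258), (461,271), (429,298) and (418,283) in crop/4 terms. The jig's rail faces the robot, with two pencil lines in the middle. Next I fit both poses.

```bash
cat > fit.py <<'E'
from h import *
from scipy.optimize import least_squares
t=dict(np.load("top.npz"));s=dict(np.load("scene.npz"))
g=lambda L,ox,oy,x0,y0:np.array([[(x-ox+.5)/4-.5+x0,(y-oy+.5)/4-.5+y0] for x,y in L])
# block
B=g([(600,52),(645,105),(518,212),(474,152)],400,0,300,245)
W=back(t,B,50)
print(W.round(1),[np.linalg.norm(W[i]-W[i-1]).round(1) for i in range(4)])
bm=np.array([[1,1,0]]) # block corners order
def bp(q,L):
    L=np.array(L,float);c,n=np.cos(q[2]),np.sin(q[2]);return np.c_[q[0]+c*L[:,0]-n*L[:,1],q[1]+n*L[:,0]+c*L[:,1],L[:,2]]
# y axis from the (W2,W3) end to the (W0,W1) end
y=(W[0]+W[1]-W[2]-W[3]);yaw=np.arctan2(-y[0],y[1])
m=W.mean(0)
C=[(-25,55,50),(25,55,50),(25,-55,50),(-25,-55,50)]
r=least_squares(lambda q:(proj(t,bp(q,C))-B).ravel(),[m[0],m[1],yaw])
print("block",r.x.round(3),r.fun.round(2))
S=g([(50,390),(55,460),(210,480),(212,405),(100,400),(103,467),(152,408),(155,473)],0,320,190,170)
JS=[(0,80,70),(0,80,3),(0,-80,3),(0,-80,70),(0,26,70),(0,26,3),(0,-26,70),(0,-26,3)]
Tt=g([(82,265),(306,190),(70,237),(298,168),(330,205)],0,0,95,160)
JT=[(0,80,70),(0,-80,70),(18,80,70),(18,-80,70),(0,-80,3)]
f=lambda q,a=1,b=1:np.r_[a*(proj(s,bp(q,JS))-S).ravel(),b*(proj(t,bp(q,JT))-Tt).ravel()]
for a,b in((1,1),(1,0),(0,1)):
    r2=least_squares(f,[510,370,.3],args=(a,b),loss='soft_l1');print("jig",r2.x.round(3),r2.fun.round(1))
    if a*b: np.save("jig.npy",r2.x)
np.save("block.npy",r.x)
def draw(im,c,pts,sc,x0,y0,w,hh):
    o=cv2.resize(im[y0:y0+hh,x0:x0+w],None,fx=sc,fy=sc,interpolation=2)
    for p in pts:
        p=(p-[x0,y0]+.5)*sc-.5;cv2.circle(o,tuple(int(v) for v in p.round()),2,(0,0,255),-1)
    return o
q=np.load("jig.npy")
E3=[(-25,55,50),(25,55,50),(25,-55,50),(-25,-55,50),(25,55,0),(25,-55,0),(-25,-55,0)]
a=draw(t["frame"],t,proj(t,bp(q,JT+JS)),4,95,160,100,75);b=draw(t["frame"],t,proj(t,bp(r.x,E3)),4,300,245,100,75)
d=draw(s["frame"],s,proj(s,bp(q,JS)),4,190,170,100,75);e=draw(s["frame"],s,proj(s,bp(r.x,E3)),4,260,220,100,75)
cv2.imwrite("pics/c2.png",np.vstack([np.hstack([a,b]),np.hstack([d,e])]))
E
python3 fit.py
```

```text
[[ 442.7 -258.    50. ]
 [ 406.4 -287.3   50. ]
 [ 336.9 -200.2   50. ]
 [ 377.7 -171.7   50. ]] [np.float64(108.1), np.float64(46.7), np.float64(111.4), np.float64(49.8)]
block [ 390.923 -229.322   -2.485] [-0.17 -0.58  0.31  0.61  0.3  -0.25 -0.44  0.22]
jig [5.65990e+02 2.92738e+02 2.86000e-01] [-1.3  0.5 -0.8 -0.2 -0.6 -0.2 -2.2  1.4 -0.6 -0.5  0.1 -0.3 -0.8 -1.
 -0.2 -0.1 -0.1 -0.7  0.3 -0.2  1.1 -0.1  0.5 -1.   2.2 -0.5]
jig [5.66726e+02 2.89647e+02 2.92000e-01] [-0.6  0.6 -0.2 -0.   0.2 -0.1 -1.3  1.4  0.1 -0.4  0.8 -0.1  0.  -0.9
  0.6 -0.   0.  -0.   0.  -0.   0.  -0.   0.  -0.   0.  -0. ]
jig [5.34473e+02 3.45467e+02 2.72000e-01] [ -0.   -0.   -0.   -0.   -0.   -0.   -0.    0.   -0.   -0.   -0.   -0.
  -0.   -0.   -0.   -0.  -19.4  11.1 -19.   12.4 -18.1  11.7 -18.8  11.5
 -16.2  11.4]
```

View pics/c2.png

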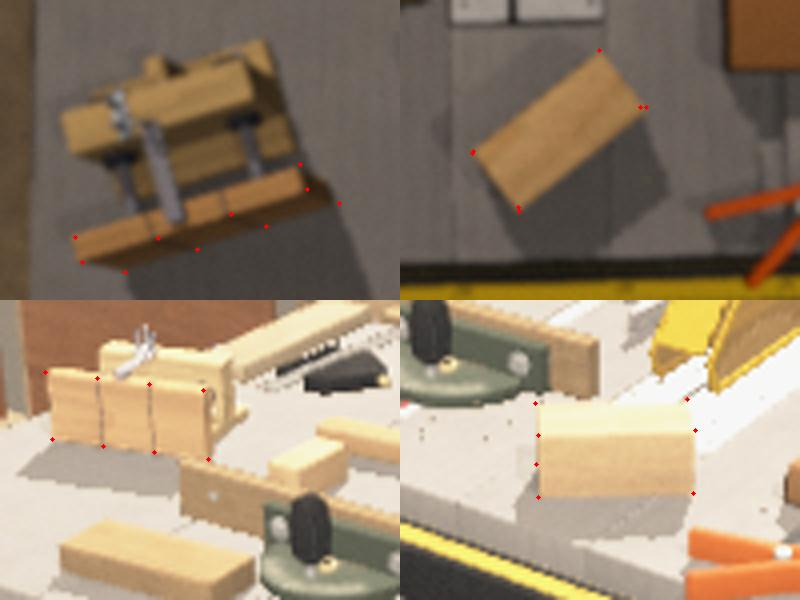

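>>> {"op": "servo_tool", "data": {"linear": [[-0.238,-0.142,-0.03],[-0.238,-0.142,-0.03],[-0.238,-0.142,-0.03],[-0.238,-0.142,-0.03],[-0.238,-0.142,-0.03],[-0.238,-0.142,-0.03],[-0.238,-0.142,-0.03],[-0.238,-0.142,-0.03]], "spin": [0,0,0,0,0,0,0,0], "hand": 1}}

```text
time: 1.1
tool_pos: [440.9, 198.7, 274.7]
tcp_rot: [3.142, -0.0, 2.905]
contact_force: [-0.4, 1.0, -1.4]
grip_width: 91.7
finger_force: 0.0
```

```bash
cat >> h.py <<'E'
def go(p,yaw):
    "tool-axis fractions to reach p, yaw"
    o=monitor.get_obs();R=cv2.Rodrigues(np.zeros(3))[0]
    from scipy.spatial.transform import Rotation as Ro
    R=Ro.from_euler('xyz',o["tcp_rot"]).as_matrix()
    d=R.T@(np.array(p)-o["tool_pos"]);dy=(yaw-o["tcp_rot"][2]+np.pi)%(2*np.pi)-np.pi
    print("at",o["time"],o["tool_pos"].round(1),o["tcp_rot"].round(3),"F",o["contact_force"].round(1),"w",round(o["grip_width"],1),"ff",round(o["finger_force"],1))
    print("frac shift",(d/200).round(4),"spin",round(-dy/(np.pi/2),4),"mm",d.round(1))
E
python3 - <<'E'
from h import *
t=dict(np.load("top.npz"))
for n,z,u in(("small",25,(217,206)),("fence",40,(250,243)),("fenceL",40,(198,244)),("flat",25,(224,283)),("flatUR",25,(251,272)),("guard front",100,(327,228)),("sand",32,(402,251)),("pliers",14,(400,297)),("hammerL",20,(198,172))): 
    w=back(t,[u],z)[0];q=np.load("jig.npy");d=w[:2]-q[:2];c,s=np.cos(q[2]),np.sin(q[2])
    print(n,w.round(),"jig frame",round(c*d[0]+s*d[1]),round(-s*d[0]+c*d[1]))
go((391,-229,150),2.228)
E
```

```text
small [595. 104.  25.] jig frame -26 -190
fence [489.  11.  40.] jig frame -153 -249
fenceL [490. 153.  40.] jig frame -113 -112
flat [382.  86.  25.] jig frame -235 -146
flatUR [410.  12.  25.] jig frame -229 -226
guard front [ 519. -198.  100.] jig frame -183 -458
sand [ 458. -404.   32.] jig frame -300 -638
pliers [ 331. -397.   14.] jig frame -420 -596
hammerL [693. 158.  20.] jig frame 84 -165
at 1.1 [440.9 198.7 274.7] [ 3.142 -0.     2.905] F [-0.4  1.  -1.4] w 91.7 ff 0.0
frac shift [-0.2594 -2.1372  0.6234] spin 0.4308 mm [ -51.9 -427.4  124.7]
```

>>> {"op": "servo_tool", "data": {"linear": [[-0.0325,-0.267,0],[-0.0325,-0.267,0],[-0.0325,-0.267,0],[-0.0325,-0.267,0],[-0.0325,-0.267,0],[-0.0325,-0.267,0],[-0.0325,-0.267,0],[-0.0325,-0.267,0]], "spin": [0,0,0,0,0,0,0,0]}}

```text
time: 2.1
tool_pos: [389.7, -228.9, 274.5]
tcp_rot: [3.141, -0.0, 2.905]
contact_force: [0.6, 0.1, -0.4]
grip_width: 91.9
finger_force: 0.0
```

>>> {"op": "servo_tool", "data": {"linear": [[0,0,0.08],[0,0,0.1],[0,0,0.1],[0,0,0.1],[0,0,0.1],[0,0,0.1],[0,0,0.043],[0,0,0]], "spin": [0.06,0.072,0.072,0.072,0.072,0.06,0.023,0]}}

```text
time: 3.1
tool_pos: [390.2, -227.1, 149.8]
tcp_rot: [-3.141, -0.001, 2.229]
contact_force: [-0.1, -0.1, -0.0]
grip_width: 92.0
finger_force: 0.0
```

```bash
python3 - <<'E'
from h import *
go((391,-229,15),2.228)
E
```

```text
at 3.1 [ 390.2 -227.1  149.8] [-3.141e+00 -1.000e-03  2.229e+00] F [-0.1 -0.1 -0. ] w 92.0 ff 0.0
frac shift [-0.0109 -0.0024  0.674 ] spin 0.0005 mm [ -2.2  -0.5 134.8]
```

>>> {"op": "servo_tool", "data": {"linear": [[-0.01,0,0.1],[0,0,0.12],[0,0,0.12],[0,0,0.12],[0,0,0.1],[0,0,0.08],[0,0,0.034],[0,0,0]], "spin": [0,0,0,0,0,0,0,0]}}

```text
time: 4.1
tool_pos: [391.8, -229.1, 15.6]
tcp_rot: [3.141, 0.0, 2.228]
contact_force: [-0.0, 1.1, -0.4]
grip_width: 91.5
finger_force: 0.0
```

>>> {"op": "servo_tool", "data": {"linear": [[0,0,0],[0,0,0],[0,0,0],[0,0,0],[0,0,0],[0,0,0],[0,0,0],[0,0,0]], "spin": [0,0,0,0,0,0,0,0], "hand": -1}}

```text
time: 5.1
tool_pos: [391.6, -228.9, 15.4]
tcp_rot: [3.142, 0.0, 2.228]
contact_force: [-0.5, 0.0, 2.5]
grip_width: 49.6
finger_force: 29.9
```

```bash
python3 - <<'E'
from h import *
t=cap("top");s=cap("scene")
f=t["frame"];g=s["frame"]
cv2.imwrite("pics/c3.png",np.hstack([cv2.resize(f[235:335,290:410],(400,333),interpolation=2),cv2.resize(g[190:290,240:360],(400,333),interpolation=2)]))
q=np.load("jig.npy");d=np.array([np.cos(q[2]),np.sin(q[2])])
go((*(q[:2]-130*d),280),q[2]+np.pi)
E
```

```text
at 5.2 [ 391.6 -228.9   15.4] [3.142 0.    2.228] F [-0.9  0.7  4. ] w 50.0 ff 29.9
frac shift [ 1.7684  1.6779 -1.3232] spin -0.7636 mm [ 353.7  335.6 -264.6]
```

View pics/c3.png

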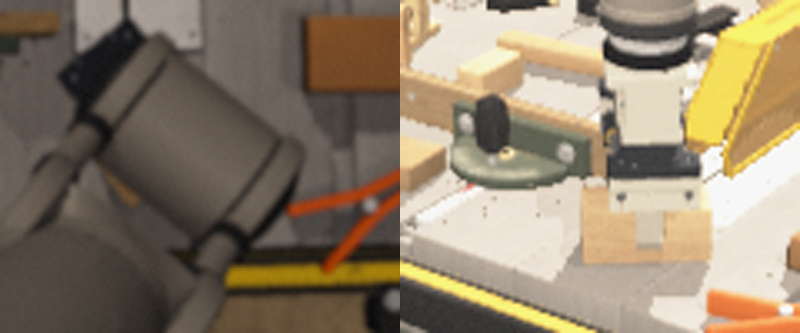

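The gripper is round the block near its middle (scene crop ~(648,220)), the opening is 50 mm and the pad force 30 N. Now lift and turn.

>>> {"op": "servo_tool", "data": {"linear": [[0,0,-0.1],[0,0,-0.2],[0,0,-0.2],[0,0,-0.2],[0,0,-0.2],[0,0,-0.2],[0,0,-0.15],[0,0,-0.05]], "spin": [0,0,0,-0.05,-0.08,-0.08,-0.08,-0.06]}}

```text
time: 6.2
tool_pos: [392.0, -229.1, 276.8]
tcp_rot: [-3.141, 0.002, 2.781]
contact_force: [0.2, 0.3, -2.7]
grip_width: 49.8
finger_force: 29.9
```

```bash
python3 - <<'E'
from h import *
q=np.load("jig.npy");d=np.array([np.cos(q[2]),np.sin(q[2])])
go((*(q[:2]-130*d),280),q[2]+np.pi)
E
```

```text
at 6.2 [ 392.  -229.1  276.8] [-3.141e+00  2.000e-03  2.781e+00] F [ 0.2  0.3 -2.7] w 49.8 ff 29.9
frac shift [ 0.6253  2.3567 -0.0187] spin -0.4115 mm [125.1 471.3  -3.7]
```

>>> {"op": "servo_tool", "data": {"linear": [[0.052,0.196,0],[0.052,0.196,0],[0.052,0.196,0],[0.052,0.196,0],[0.052,0.196,0],[0.052,0.196,0],[0.052,0.196,0],[0.052,0.196,0]], "spin": [0,0,0,0,0,0,0,0]}}

```text
time: 7.2
tool_pos: [425.2, 95.2, 274.9]
tcp_rot: [-3.142, -0.001, 2.778]
contact_force: [0.1, -1.0, -0.9]
grip_width: 49.9
finger_force: 29.9
```

>>> {"op": "servo_tool", "data": {"linear": [[0.052,0.196,0],[0.052,0.196,0],[0.052,0.196,0],[0.052,0.196,0],[0,0,0],[0,0,0],[0,0,0],[0,0,0]], "spin": [0,0,0,0,-0.1,-0.11,-0.11,-0.091]}}

```text
time: 8.2
tool_pos: [442.0, 255.2, 274.6]
tcp_rot: [3.141, -0.002, -2.855]
contact_force: [-0.7, 1.3, -1.0]
grip_width: 49.8
finger_force: 29.9
```

>>> {"op": "servo_tool", "data": {"linear": [[0,0,0.2],[0,0,0.2],[0,0,0.2],[0,0,0.2],[0,0,0.1],[0,0,0.05],[0,0,0],[0,0,0]], "spin": [0,0,0,0,0,0,0,0]}}

```text
time: 9.2
tool_pos: [443.0, 255.4, 86.2]
tcp_rot: [3.141, 0.002, -2.86]
contact_force: [-0.2, -0.2, -1.5]
grip_width: 49.7
finger_force: 29.9
```

```bash
python3 - <<'E'
from h import *
q=np.load("jig.npy");d=np.array([np.cos(q[2]),np.sin(q[2])])
go((*(q[:2]-130*d),22),q[2]+np.pi)
t=cap("top");s=cap("scene")
f=t["frame"];g=s["frame"]
cv2.imwrite("pics/c4.png",np.hstack([cv2.resize(f[160:240,95:195],(400,320),interpolation=2),cv2.resize(g[170:250,190:290],(400,320),interpolation=2)]))
E
```

```text
at 9.2 [443.  255.4  86.2] [ 3.141e+00  2.000e-03 -2.860e+00] F [-0.2 -0.2 -1.5] w 49.7 ff 29.9
frac shift [0.0079 0.0056 0.3208] spin -0.0027 mm [ 1.6  1.1 64.2]
```

View pics/c4.png

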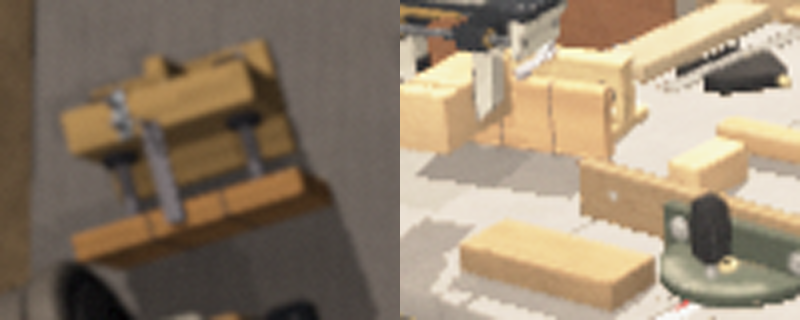

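>>> {"op": "servo_tool", "data": {"linear": [[0,0.006,0.1],[0,0,0.12],[0,0,0.1],[-0.05,0,0],[-0.07,0,0],[-0.07,0,0],[-0.05,0,0],[-0.027,0,0]], "spin": [-0.002,0,0,0,0,0,0,0]}}

```text
time: 10.3
tool_pos: [494.4, 271.6, 22.1]
tcp_rot: [3.141, 0.001, -2.857]
contact_force: [-0.4, 0.5, -1.5]
grip_width: 49.6
finger_force: 29.9
```

```bash
python3 - <<'E'
from h import *
from fit import bp,draw,JT,JS
q=np.load("jig.npy");d=np.array([np.cos(q[2]),np.sin(q[2])])
go((*(q[:2]-75*d),22),q[2]+np.pi)
t=cap("top");s=cap("scene")
o=monitor.get_obs();b=[o["tool_pos"][0],o["tool_pos"][1],o["tcp_rot"][2]]
z=o["tool_pos"][2]-15.5
BL=[(sx*55,sy*25,z+h) for sx in(1,-1) for sy in(1,-1) for h in(0,50)]
a=draw(t["frame"],t,proj(t,bp(q,JT+JS)),6,105,185,65,48)
e=draw(s["frame"],s,np.r_[proj(s,bp(q,JS)),proj(s,bp(b,BL))],6,190,175,65,55)
cv2.imwrite("pics/c5.png",np.hstack([cv2.convertScaleAbs(cv2.resize(a,(390,330)),alpha=1.6),cv2.resize(e,(390,330))]))
E
```

```text
[[ 442.7 -258.    50. ]
 [ 406.4 -287.3   50. ]
 [ 336.9 -200.2   50. ]
 [ 377.7 -171.7   50. ]] [np.float64(108.1), np.float64(46.7), np.float64(111.4), np.float64(49.8)]
block [ 390.923 -229.322   -2.485] [-0.17 -0.58  0.31  0.61  0.3  -0.25 -0.44  0.22]
jig [5.65990e+02 2.92738e+02 2.86000e-01] [-1.3  0.5 -0.8 -0.2 -0.6 -0.2 -2.2  1.4 -0.6 -0.5  0.1 -0.3 -0.8 -1.
 -0.2 -0.1 -0.1 -0.7  0.3 -0.2  1.1 -0.1  0.5 -1.   2.2 -0.5]
jig [5.66726e+02 2.89647e+02 2.92000e-01] [-0.6  0.6 -0.2 -0.   0.2 -0.1 -1.3  1.4  0.1 -0.4  0.8 -0.1  0.  -0.9
  0.6 -0.   0.  -0.   0.  -0.   0.  -0.   0.  -0.   0.  -0. ]
jig [5.34473e+02 3.45467e+02 2.72000e-01] [ -0.   -0.   -0.   -0.   -0.   -0.   -0.    0.   -0.   -0.   -0.   -0.
  -0.   -0.   -0.   -0.  -19.4  11.1 -19.   12.4 -18.1  11.7 -18.8  11.5
 -16.2  11.4]
at 10.3 [494.4 271.6  22.1] [ 3.141e+00  1.000e-03 -2.857e+00] F [-0.4  0.5 -1.5] w 49.6 ff 29.9
frac shift [0.0018 0.0004 0.0003] spin -0.0007 mm [0.4 0.1 0.1]
```

View pics/c5.png

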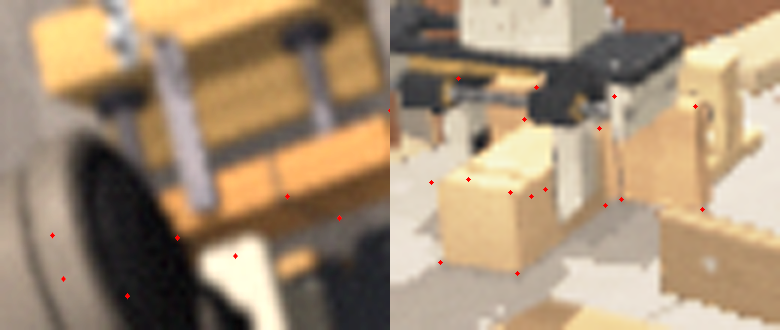

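The overlay matches: block corners at (441,262) and (516,272) and the right pencil line at (622,195) are within about 1 px of prediction. The gap is about 20 mm, so I approach gently.

>>> {"op": "servo_tool", "data": {"linear": [[-0.02,0,0],[-0.02,0,0],[-0.015,0,0],[-0.01,0,0],[-0.005,0,0],[-0.005,0,0],[0,0,0],[0,0,0]], "spin": [0,0,0,0,0,0,0,0]}}

```text
time: 11.4
tool_pos: [507.7, 275.5, 21.3]
tcp_rot: [3.142, -0.0, -2.857]
contact_force: [0.3, 0.7, -2.1]
grip_width: 49.9
finger_force: 29.9
```

>>> {"op": "servo_tool", "data": {"linear": [[-0.005,0,0],[-0.005,0,0],[-0.005,0,0],[-0.005,0,0],[0,0,0],[0,0,0],[0,0,0],[0,0,0]], "spin": [0,0,0,0,0,0,0,0]}}

```text
time: 12.4
tool_pos: [511.6, 276.6, 21.3]
tcp_rot: [3.142, 0.0, -2.857]
contact_force: [0.8, -0.7, -1.5]
grip_width: 49.8
finger_force: 29.9
```

>>> {"op": "servo_tool", "data": {"linear": [[-0.005,0,0],[-0.005,0,0],[-0.005,0,0],[-0.005,0,0],[0,0,0],[0,0,0],[0,0,0],[0,0,0]], "spin": [0,0,0,0,0,0,0,0]}}

```text
time: 13.4
tool_pos: [515.2, 277.7, 21.2]
tcp_rot: [3.142, -0.0, -2.857]
contact_force: [-4.7, -2.0, 0.3]
grip_width: 50.2
finger_force: 29.9
```

>>> {"op": "servo_tool", "data": {"linear": [[-0.005,0,0],[-0.005,0,0],[-0.005,0,0],[-0.005,0,0],[0,0,0],[0,0,0],[0,0,0],[0,0,0]], "spin": [0,0,0,0,0,0,0,0]}}

```text
time: 14.4
tool_pos: [518.5, 278.6, 21.2]
tcp_rot: [-3.141, -0.002, -2.857]
contact_force: [-6.0, -3.4, 1.9]
grip_width: 50.1
finger_force: 29.9
```

>>> {"op": "servo_tool", "data": {"linear": [[-0.005,0,0],[-0.005,0,0],[-0.005,0,0],[-0.005,0,0],[-0.005,0,0],[0,0,0],[0,0,0],[0,0,0]], "spin": [0,0,0,0,0,0,0,0]}}

```text
time: 15.4
tool_pos: [522.5, 279.7, 21.2]
tcp_rot: [-3.141, -0.004, -2.857]
contact_force: [-9.2, -4.3, 3.6]
grip_width: 50.0
finger_force: 29.9
```

```bash
python3 - <<'E'
from h import *
q=np.load("jig.npy");d=np.array([np.cos(q[2]),np.sin(q[2])])
F=[]
for i in range(6):
    c=cap("scene");F.append(monitor.get_obs()["contact_force"])
print(np.mean(F,0).round(2),np.std(F,0).round(2),np.mean(F,0)[:2]@d)
go((*(q[:2]-43*d),22),q[2]+np.pi)
g=c["frame"];t=cap("top")["frame"]
cv2.imwrite("pics/c6.png",np.hstack([cv2.resize(t[170:240,105:175],(400,400),interpolation=2),cv2.resize(g[165:235,185:255],(400,400),interpolation=2)]))
E
```

```text
[-8.91 -4.04  4.21] [0.35 0.33 0.38] -9.683131116933552
at 15.7 [522.6 279.7  21.2] [-3.141e+00 -3.000e-03 -2.857e+00] F [-9.4 -4.1  4.5] w 49.7 ff 29.9
frac shift [-0.0117  0.0013 -0.0039] spin -0.0005 mm [-2.3  0.3 -0.8]
```

View pics/c6.png

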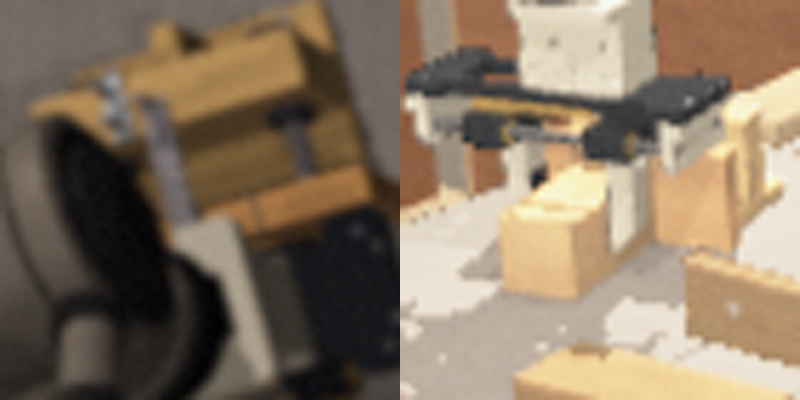

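```bash
python3 - <<'E'
from h import *
def bp(q,L):
    L=np.array(L,float);c,n=np.cos(q[2]),np.sin(q[2]);return np.c_[q[0]+c*L[:,0]-n*L[:,1],q[1]+n*L[:,0]+c*L[:,1],L[:,2]]
s=dict(np.load("scene.npz"));o=monitor.get_obs()
b=[*o["tool_pos"][:2],o["tcp_rot"][2]+np.pi];z=o["tool_pos"][2]-15.5
for p in(0,.05):
    L=[(-55,25,z),(-55,-25,z),(-55,25,z+50),(-55,-25,z+50),(55,-25,z),(-10,-25,z)]
    L=[(x,y,h-p*x) for x,y,h in L]
    print(p,((proj(s,bp(b,L))-[185,165]+.5)*400/70).round()+[400,0])
im=s["frame"][165:235,185:255];im=im[25:60,10:50]
cv2.imwrite("pics/c7.png",cv2.resize(im,(800,600*35*20//(35*20)),interpolation=0))
E
```

```text
0 [[501. 290.]
 [574. 300.]
 [494. 215.]
 [567. 224.]
 [655. 238.]
 [608. 274.]]
0.05 [[501. 286.]
 [574. 296.]
 [493. 211.]
 [567. 220.]
 [655. 242.]
 [608. 273.]]
```

View pics/c7.png

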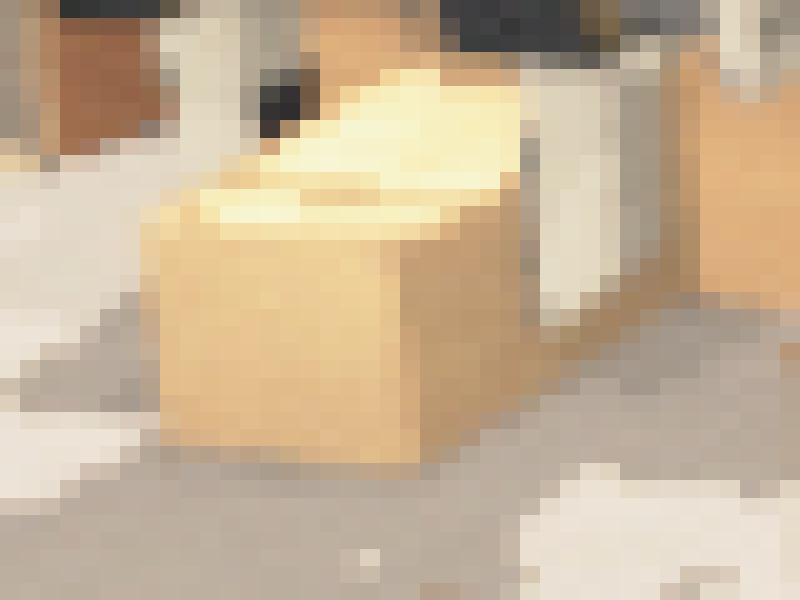

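The block's near bottom corner at scene (216,217) and far one at (229,207) show it level within about 0.03 rad. The force is 9.7 N along the push, so I go 2 mm further and hold.

>>> {"op": "servo_tool", "data": {"linear": [[-0.005,0,0],[-0.005,0,0],[0,0,0],[0,0,0],[0,0,0],[0,0,0],[0,0,0],[0,0,0]], "spin": [0,0,0,0,0,0,0,0]}}

```text
time: 16.75
tool_pos: [524.2, 280.1, 21.2]
tcp_rot: [-3.141, -0.004, -2.857]
contact_force: [-10.2, -4.6, 4.9]
grip_width: 49.8
finger_force: 29.9
```

>>> {"op": "servo_tool", "data": {"linear": [[0,0,0],[0,0,0],[0,0,0],[0,0,0],[0,0,0],[0,0,0],[0,0,0],[0,0,0]], "spin": [0,0,0,0,0,0,0,0]}}

```text
time: 17.75
tool_pos: [524.2, 280.1, 21.2]
tcp_rot: [-3.141, -0.004, -2.857]
contact_force: [-10.7, -4.3, 5.3]
grip_width: 50.0
finger_force: 29.9
```

>>> {"op": "servo_tool", "data": {"linear": [[0,0,0],[0,0,0],[0,0,0],[0,0,0],[0,0,0],[0,0,0],[0,0,0],[0,0,0]], "spin": [0,0,0,0,0,0,0,0]}}

```text
time: 18.75
tool_pos: [524.2, 280.1, 21.2]
tcp_rot: [-3.141, -0.004, -2.857]
contact_force: [-10.1, -5.0, 5.4]
grip_width: 49.7
finger_force: 29.9
```

>>> {"op": "servo_tool", "data": {"linear": [[0,0,0],[0,0,0],[0,0,0],[0,0,0],[0,0,0],[0,0,0],[0,0,0],[0,0,0]], "spin": [0,0,0,0,0,0,0,0]}}

```text
time: 19.75
tool_pos: [524.1, 280.1, 21.2]
tcp_rot: [-3.141, -0.004, -2.857]
contact_force: [-9.8, -4.6, 5.9]
grip_width: 49.8
finger_force: 29.9
```

```bash
python3 - <<'E'
from h import *
q=np.load("jig.npy");d=np.array([np.cos(q[2]),np.sin(q[2])])
F=[]
for i in range(6):
    c=cap("top" if i%2 else "scene");F.append(monitor.get_obs()["contact_force"])
print(np.mean(F,0).round(2),np.mean(F,0)[:2]@d)
go((*(q[:2]-43*d),22),q[2]+np.pi)
t=np.load("top.npz")["frame"];g=np.load("scene.npz")["frame"]
cv2.imwrite("pics/c8.png",np.hstack([cv2.convertScaleAbs(cv2.resize(t[180:220,110:150],(400,400),interpolation=2),alpha=1.6),cv2.resize(g[185:225,205:245],(400,400),interpolation=2)]))
E
```

```text
[-10.17  -4.46   5.41] -11.012095616011186
at 20.05 [524.1 280.1  21.2] [-3.141 -0.004 -2.857] F [-10.4  -5.3   5.6] w 49.7 ff 29.9
frac shift [-0.0035  0.0016 -0.004 ] spin -0.0005 mm [-0.7  0.3 -0.8]
```

View pics/c8.png

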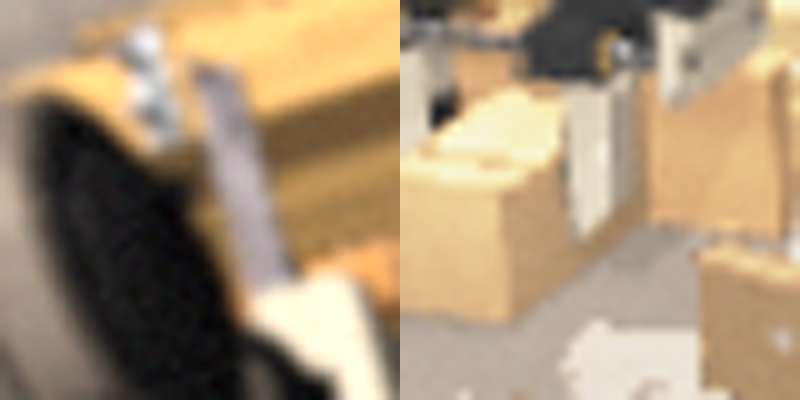

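The picture shows the block's right edge on the right pencil line (rail visible beyond it from about 648 to 780, 54 mm). The push has been steady at about 11 N along the rail's travel for over 3 s.

```bash
python3 -c "
from h import *
print(workorder.close_job())"
```

```text
the job is handed in; nothing more can be done
None
```

I handed the job in with the block still gripped and pressing the rail squarely between the pencil lines; the push measured about 11 N and stayed steady for over 3 s (the hand-in returned no verdict).

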